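# Try a chisel handle on the tang gauge and sort it by fit

### The arm

A 7-joint arm with a two-finger parallel gripper is mounted at the origin on the work surface. World frame = base frame: x ahead of the robot, y to its left, z up, the work surface at z = 0. Lengths are in m, angles in rad, forces in N, time in s.
With the tool pointing down it reaches from about 0.35 to 0.9 m from the base axis. Payload 19.9 kg.
Tool frame: the origin (TCP) lies at the very end of the fingers, on their centre line; the grasp point (between the pads) lies 19 mm behind it (manip.grasp_offset is the distance from the TCP to the grasp point, in m); z points along the fingers, y is the line along which they close (so a half turn about z gives the same grasp; the last joint's range is limited). The gripper opens to 94 mm and grips with 3 to 60 N. Pads are 16 mm wide; open, the fingers measure 119 mm over their backs; the gripper's body (75 mm by 177 mm) begins 78 mm behind the grasp point.
Start: joints at [1.276, 0.417, -0.01, 1.614, 0.005, 1.111, -0.053], TCP at [0.157, -0.605, 0.205] pointing down, gripper open.
Joint ranges: [-2.81, 2.81], [-0.39, 2.02], [-1.27, 1.25], [0.06, 2.57], [-1.19, 4.33], [0.19, 2], [-2.82, 2.82]. Speed limits (rad/s): [1.89, 1.89, 2.39, 2.39, 3.01, 3.01, 3.01].

### API

Orientations are given as a 3x3 rotation matrix whose columns are the frame's x, y, z axes.
In Python, from rig import manip gives the robot as it stands. The module is installed in compiled form; this text tells all that it offers.
- The arm moves only by the tool move_arm, never from a script. Its argument "commands" is one flat list of numbers, 7 for each row, row after row: the turn, a rotation vector about the tool's x, y, z in units of 1.5 rad (1.0 is 1.5 rad), then the shift along the tool's x, y, z in units of 800 mm (1.0 is 800 mm), then the opening, from -1 (shut) to 1 (fully open). In form: [ax, ay, az, dx, dy, dz, fingers, ax, ay, az, dx, dy, dz, fingers, ...]. A call has exactly 5 rows; each row is the pose to reach, as a shift and turn from the pose commanded when the call began, along the tool's axes at that moment; what a row does not reach only later rows make up. A row lasts 1/8 s, in which the tool goes at most 62.5 mm and 10.7 degrees, less where a joint would pass 70% of its speed; a pose out of reach is approached as far as the arm can. A call with a number of a shift or a turn outside -1 to 1 is refused whole. A call with a gripper value outside its range is refused whole. The fingers move at their own pace and stop on an object; the grip force is fixed at half the most. Time passes only in rows, so rows that repeat a pose let the fingers close, or fill a call up. It gives the time, the measured TCP pose, the force, the opening and the grip force at its end, in the units of the state.
- manip.get_obs(): the state, without advancing time (a new reading comes with each control period).
- manip.get_image(name): name is "scene" or "top"; returns a dict with "pixels" (400x640x3 uint8, red, green, blue), "range_z" (400x640 float32, m along the optical axis (not along the pixel's ray), 0 where there is no reading), "camera_matrix" (3x3 intrinsics, pixels), "R" (3x3) and "t" (3): a world point X has camera coordinates R X + t. Camera axes: x right, y down, z forward; pixel columns grow to the right and rows downward; lengths in m; the calibration is good to about 2 mm. A picture is of the moment at which its call begins.
- manip.hand_in(): hands the job in; it is judged then, once.
The state is a dict: "time": time; "joint_positions": joint angles; "dq": joint speeds; "effort": joint torques, N m; "tcp_pos": TCP position; "tcp_rot": TCP orientation; "force": force on the tool from outside, world axes, zero at the start; "ft_torque": the same for the moment, N m; "width": finger opening in m; "gripper_force": force on a finger pad.
Only numpy, scipy, OpenCV 4.12 (cv2) and the standard library are available. Lean on these libraries where they do the work, as an engineer would, in place of code of your own. Each camera call takes 0.05 s, during which the arm holds its last target. There are 200 camera calls.

### The job

Take the chisel handle that lies in the tray bay nearer the gauge pin and try it on the pin: slide its socket down over the pin as far as it goes, without forcing it. If it goes fully home, down on the gauge's base, leave it standing there; if it stops short, take it off and put it into the empty wooden scrap box. Leave the other handle in its bay, and do not shift the gouge, the sharpening stone or the four-lobed wooden piece.

Things in the scene. Friction and masses are not known exactly. Their poses are not given: they have to be found in the camera images.
- handle_a: chisel handle, one of two that look alike: octagonal wood, 125 mm long, 36 mm across flats, about 130 g, 22 mm steel ferrule at the socket end, other end closed and slightly domed. Origin: on its axis, mid-length; its x runs along it towards the socket mouth, y and z point at side flats. Starts lying on a flat in a bay of the tray, mouth towards the tray's +x
- handle_b: chisel handle, one of two that look alike: octagonal wood, 125 mm long, 36 mm across flats, about 130 g, 22 mm steel ferrule at the socket end, other end closed and slightly domed. Origin: on its axis, mid-length; its x runs along it towards the socket mouth, y and z point at side flats. Starts lying on a flat in a bay of the tray, mouth towards the tray's +x
- handle_a_mouth (a point): centre of the socket mouth of handle_a, on its end face, 62.5 mm from its origin. Both sockets are octagonal bores 23 mm across flats at the mouth; in one handle the bore runs 101 mm deep, in the other it narrows to 15 mm after 36 mm. Either may be the one in the nearer bay
- handle_b_mouth (a point): centre of the socket mouth of handle_b, on its end face, 62.5 mm from its origin. Both sockets are octagonal bores 23 mm across flats at the mouth; in one handle the bore runs 101 mm deep, in the other it narrows to 15 mm after 36 mm. Either may be the one in the nearer bay
- tray: fixed plywood tray, 166 (its x) x 260 (its y) x 60 mm high, 8 mm walls and floor, split by a middle wall into two bays side by side along y, each 150 x 118 mm inside, centred at y = -63 (the one nearer the gauge) and +63 mm. Each holds one handle lying roughly along x. Origin: centre of its underside
- gauge: fixed tang gauge: dark steel base plate 90 x 90 x 12 mm with an upright steel pin in its middle, 20 mm in diameter, 80 mm tall above the plate, its last 14 mm tapering to 10 mm at the tip. Origin: centre of the underside, z up along the pin
- gauge_seat (a point): foot of the pin: on the pin's axis at the top face of the base plate (12 mm above the bench), where the mouth of a handle that is fully home sits
- scrap_box: fixed open wooden box, outside 200 (its x) x 170 (its y) x 55 mm high, walls and floor 8 mm. Origin: centre of its underside
- gouge: bystander: carving gouge lying along its x, 195 mm long, 22 mm thick, pale handle towards -x. Origin: mid-length, on the bench
- stone: bystander: grey sharpening stone 170 (x) x 60 x 28 mm. Origin: centre of its underside
- quatrefoil: bystander: flat pale wooden piece of four round lobes, 96 mm across, 22 mm thick. Origin: centre of its underside
Mind the look-alikes: they are no part of the job. What is meant by the gauge is not blue or orange, and is the larger of those in its own colour.

How it is judged:
By the outcome, as a careful person would: the job done as asked, in the order asked, and still so for the second after the job is handed in, with the robot touching nothing.
It also fails if it takes over 72 s, if anything falls off the work surface, if the arm or the gripper's body presses on something with over 40 N, if the wrist force passes 120 N, or if a joint passes its speed limit or range.

## Working session

There is one attempt and no reset: what is moved stays moved. The work goes in short steps, Python scripts to look and compute and a tool call to move; the robot and the scene stay as the last step left them, time stands still between calls to the robot, and variables do not carry over. Pictures are saved under pics/ and viewed, at most 10 in all, crops included, and the job is handed in when it is done.

Besides the shell and the picture viewer there is one more tool, called after "Emit:" by a JSON object that holds its "name" and its "arguments", one argument or row to a line. move_arm: Moves the arm, as the interface text tells. Shifts and turns lie within -1 to 1; 1 stands for 800 mm of shift or 1.5 rad of turn. Its arguments: {"type":"object","properties":{"commands":{"type":"array"}},"required":["commands"]}

```bash
mkdir -p pics; python3 - <<'E'
from rig import manip
import cv2,numpy as np
o=manip.get_obs();print(o['time'],o['tcp_pos'],np.round(o['tcp_rot'],3).tolist(),o['width'],manip.grasp_offset)
for n in('scene','top'):
    im=manip.get_image(n);np.savez(f'{n}.npz',**im)
    cv2.imwrite(f'pics/{n}0.png',im['pixels'][:,:,::-1])
    print(n,im['camera_matrix'].tolist(),np.round(im['R'],3).tolist(),im['t'])
E
```

```text
0.0 [ 0.15683636 -0.60462208  0.20481653] [[0.968, 0.251, -0.0], [0.251, -0.968, 0.001], [-0.0, -0.001, -1.0]] 0.09392292466280795 0.0188
scene [[421.3610671637569, 0.0, 321.7884138004786], [0.0, 421.3610671637569, 195.50390602218948], [0.0, 0.0, 1.0]] [[-0.657, 0.754, -0.001], [0.56, 0.487, -0.671], [-0.505, -0.441, -0.742]] [ 0.28276857 -0.25942297  1.38515755]
top [[480.09796712871537, 0.0, 324.7058958189745], [0.0, 480.09796712871537, 201.49233250223148], [0.0, 0.0, 1.0]] [[0.026, -1.0, 0.005], [-0.994, -0.027, -0.103], [0.103, -0.002, -0.995]] [0.02943247 0.4916391  1.4062781 ]
```

View pics/scene0.png

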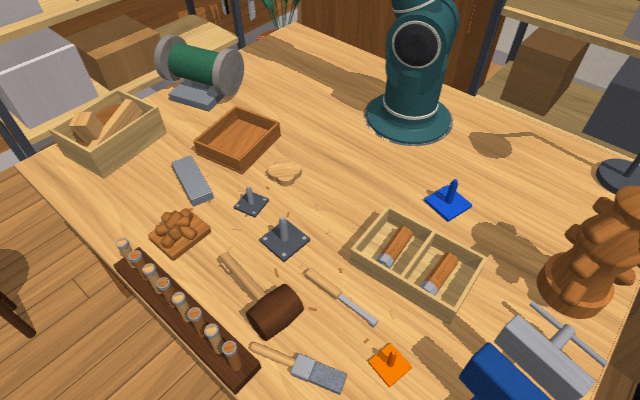

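View pics/top0.png

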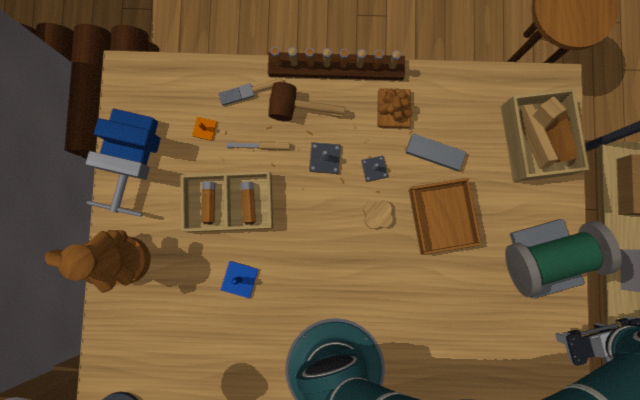

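The gauge is the larger dark plate at top-view (325,158); the smaller dark one is at (374,168), and blue and orange are decoys. The near-bay handle is at (249,203) with its ferrule up (+x), and the empty box is at (445,217).

```bash
cat > h.py <<'E'
import numpy as np,cv2
def cloud(im):
    K=im['camera_matrix'];z=im['range_z'];v,u=np.mgrid[:400,:640]
    c=np.stack([(u-K[0,2])/K[0,0]*z,(v-K[1,2])/K[1,1]*z,z],-1)
    P=(c-im['t'])@im['R']; P[z==0]=np.nan
    return P
def sel(P,x,y,z):
    p=P.reshape(-1,3);m=np.ones(len(p),bool)
    for i,(a,b) in enumerate((x,y,z)): m&=(p[:,i]>a)&(p[:,i]<b)
    return p[m]
def rect(p):
    (c,s,a)=cv2.minAreaRect((p[:,:2]*1000).astype(np.float32));return np.round(c,1),np.round(s,1),round(a,1)
E
python3 - <<'E'
from h import *
for n in('top','scene'):
    im=dict(np.load(n+'.npz'));P=cloud(im)
    if n=='top':
        for nm,(u,v) in dict(gauge=(318,167),pin=(325,158),small=(374,172),handle=(249,210),ferr=(249,188),box=(445,217),boxrim=(412,215),quat=(379,214),stone=(436,152),gouge=(260,147),bench=(300,260),hb=(208,205)).items(): print(nm,np.round(P[v,u]*1000,1))
    print(n,'tray',rect(sel(P,(.35,.75),(-.02,.35),(.052,.068))))
    print(' box',rect(sel(P,(.3,.6),(-.45,-.16),(.048,.062))))
    g=sel(P,(.45,.68),(-.1,.1),(.03,.2)); print(' pin pts',len(g), g.min(0) if len(g) else'',g.max(0) if len(g) else '',np.median(g,0) if len(g) else '')
E
```

```text
gauge [595.6  65.4  18. ]
pin [617.1  45.   51.5]
small [ 584.8 -103.9   18.3]
handle [457.4 263.3  48.1]
ferr [523.2 267.2  40.9]
box [ 455.1 -320.6    9.3]
boxrim [ 458.9 -222.1    4.7]
quat [ 458.  -120.6   20. ]
stone [ 649.3 -288.8   27.4]
gouge [651.5 242.4  21.1]
bench [315.1 112.   -4.5]
hb [469.4 385.2  42.6]
top tray (array([555.1, 225.3]), array([218.7, 397.4]), 53.1)
 box (array([ 456.9, -311.2]), array([199.8, 172. ]), 10.7)
 pin pts 61 [ 0.59463309 -0.09936992  0.03127908] [0.63555423 0.05423642 0.09644099] [0.62082315 0.0453905  0.07833417]
scene tray (array([553.7, 225.1]), array([214.8, 399.5]), 56.1)
 box (array([ 457.4, -312.9]), array([205.3, 175.8]), 12.3)
 pin pts 178 [ 0.5937635  -0.09997531  0.03016868] [0.63645488 0.05622159 0.09445259] [0.62912765 0.05073084 0.06114937]
```

```bash
python3 - <<'E'
from h import *
for n in('top','scene'):
    im=dict(np.load(n+'.npz'));P=cloud(im)
    print(n,'tray',rect(sel(P,(.37,.6),(.19,.49),(.054,.066))))
    g=sel(P,(.5,.72),(-.03,.14),(.007,.022)); print(' plate',rect(g),np.median(g[:,2]))
    for zr in((.03,.045),(.045,.06),(.06,.075),(.08,.1)):
        g=sel(P,(.58,.68),(.0,.1),zr); 
        if len(g)>2: print(' pin',zr,len(g),np.round(g.min(0)*1e3,1),np.round(g.max(0)*1e3,1))
    g=sel(P,(.56,.63),(-.16,-.06),(.025,.2));print(' smallpin',g.max(0))
    for nm,yr in(('A',(.225,.305)),('B',(.345,.43))):
        h=sel(P,(.40,.555),yr,(.02,.052)); h=h[h[:,2]>np.percentile(h[:,2],30)]
        px=im['pixels'];print(' handle',nm,rect(h),np.round(np.percentile(h[:,2],[5,50,95])*1e3,1))
        # axis by slices along x
        for x0 in np.arange(.41,.56,.02):
            s=h[(h[:,0]>x0)&(h[:,0]<x0+.02)]
            if len(s)>3: print('   ',round(x0+.01,3),len(s),np.round([s[:,1].min()*1e3,s[:,1].max()*1e3,s[:,2].max()*1e3],1))
E
```

```text
top tray (array([481.7, 332.5]), array([166.6, 261.6]), 3.8)
 plate (array([616.8,  54.8]), array([164.9, 205.4]), 88.7) 0.01189188488839797
 pin (0.03, 0.045) 4 [617.3  39.   33.3] [620.3  54.   40. ]
 pin (0.045, 0.06) 6 [617.1  39.2  47. ] [620.8  54.   51.5]
 pin (0.06, 0.075) 7 [617.1  39.3  62. ] [621.2  54.   74.9]
 pin (0.08, 0.1) 28 [616.9  39.5  80.1] [634.9  54.2  96.4]
 smallpin [ 0.60441685 -0.09740472  0.07089014]
 handle A (array([472.2, 271.6]), array([138.7,  74.9]), 4.2) [38.4 42.7 48.9]
    0.42 31 [251.2 277.9  49.2]
    0.44 67 [249.2 281.   47.2]
    0.46 64 [252.5 282.4  49.9]
    0.48 55 [256.6 286.2  50.4]
    0.5 56 [254.4 290.4  50.3]
    0.52 62 [258.9 290.7  50.7]
    0.54 34 [261.8 290.9  50.2]
 handle B (array([484.3, 398.4]), array([137.4,  53.8]), 3.4) [37.7 42.2 48.2]
    0.42 40 [374.3 404.5  47.3]
    0.44 65 [372.5 405.1  49.6]
    0.46 67 [374.  406.3  50. ]
    0.48 63 [372.6 404.5  52. ]
    0.5 60 [372.9 405.5  51.3]
    0.52 66 [373.5 406.7  49.3]
    0.54 29 [377.  407.4  49.4]
    0.56 16 [375.5 429.2  52. ]
scene tray (array([479. , 330.4]
[... 339 characters left out ...]
5.1  54.6  94.5]
 smallpin [ 0.60688645 -0.09672483  0.0699966 ]
 handle A (array([473.7, 267.8]), array([135.8,  79.8]), 2.6) [37.3 42.3 48.9]
    0.42 73 [225.2 282.8  51.8]
    0.44 86 [251.  282.6  46.7]
    0.46 86 [253.9 285.2  46.8]
    0.48 87 [253.2 285.9  48.3]
    0.5 88 [257.7 290.1  46.6]
    0.52 92 [259.1 292.1  46. ]
    0.54 62 [262.7 291.5  46.5]
 handle B (array([477.7, 387.4]), array([155.8,  81.8]), 1.1) [38.2 42.9 46.6]
    0.42 47 [374.8 401.6  45.5]
    0.44 86 [374.4 402.5  46.6]
    0.46 93 [373.9 403.   46.3]
    0.48 95 [374.7 404.3  47.7]
    0.5 99 [375.3 405.4  47.5]
    0.52 102 [376.1 407.5  46.8]
    0.54 51 [376.2 405.9  47.9]
    0.56 4 [421.9 429.8  44.7]
```

```bash
python3 - <<'E'
import cv2
im=cv2.imread('pics/top0.png')[110:260,170:350];cv2.imwrite('pics/crop1.png',cv2.resize(im,None,fx=4,fy=4,interpolation=cv2.INTER_CUBIC))
E
```

```text
(no output)
```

View pics/crop1.png

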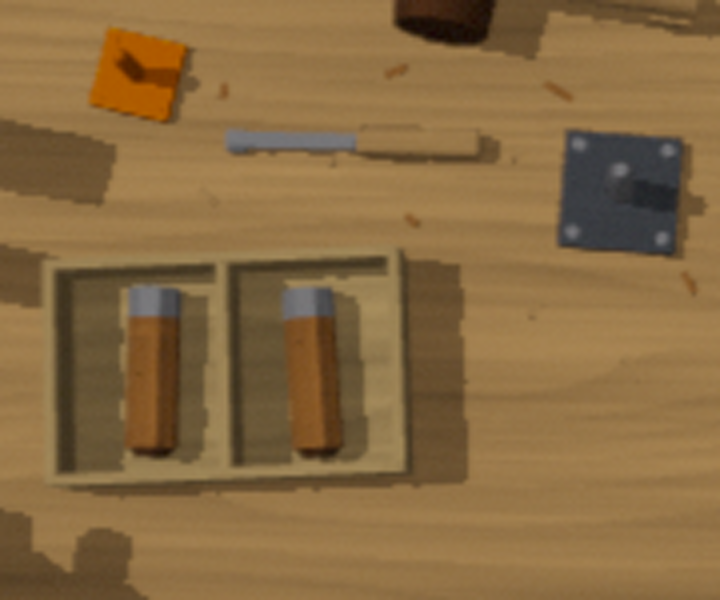

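The near-bay handle is centred near (0.4815, 0.2705), yaw about 0.11, with its mouth to +x. The pin is at about (0.627, 0.048) with its top at 92 mm, and both heights match the given sizes.

```bash
cat >> h.py <<'E'
from scipy.spatial.transform import Rotation as Ro
import json,os
from rig import manip
def obs():
    o=manip.get_obs()
    with open('log.jsonl','a') as f:f.write(json.dumps([np.array(o[k]).tolist() for k in('joint_positions','tcp_pos','tcp_rot')])+'\n')
    print('t',o['time'],'q',np.round(o['joint_positions'],2),'p',np.round(o['tcp_pos'],4),'F',np.round(o['force'],1),'w',round(o['width'],4),'g',round(o['gripper_force'],1))
    return o
def go(o,p,R=None):
    "row numbers for target TCP pose"
    R0=np.array(o['tcp_rot']);R=R0 if R is None else R
    r=Ro.from_matrix(R0.T@R).as_rotvec()/1.5
    s=R0.T@(np.array(p)-o['tcp_pos'])/.8
    print('row',np.round(r,3),np.round(s,4))
def frame(x,z):
    x=np.array(x,float);z=np.array(z,float);z/=np.linalg.norm(z);x-=x@z*z;x/=np.linalg.norm(x)
    return np.stack([x,np.cross(z,x),z],1)
E
python3 - <<'E'
from h import *
o=obs()
P=cloud(dict(np.load('top.npz')))
print(np.round(sel(P,(.2,.5),(-.75,-.45),(.05,.5)).max(0),3), np.round(sel(P,(.3,.8),(-.4,.5),(.05,.5)).max(0),3))
go(o,[.25,-.5,.35]);go(o,[.5,-.25,.35])
E
```

```text
t 0.1 q [ 1.28  0.42 -0.01  1.61  0.    1.11 -0.05] p [ 0.1568 -0.6046  0.2049] F [ 0.4 -0.2  0.4] w 0.0941 g 0.0
[ 0.448 -0.476  0.5  ] [0.8   0.468 0.096]
row [0. 0. 0.] [ 0.1456 -0.0976 -0.1813]
row [0. 0. 0.] [ 0.5265 -0.3216 -0.1811]
```

Emit:
{"name": "move_arm", "arguments": {
  "commands": [0,0,0,0,0,-0.07,1,0,0,0,0,0,-0.14,1,0,0,0,0.01,-0.01,-0.2,1,0,0,0,0.06,-0.05,-0.22,1,0,0,0,0.12,-0.09,-0.22,1]
}}

```text
time: 0.72
tcp_pos: [0.2322, -0.5105, 0.3824]
tcp_rot: [[0.968, 0.25, 0.0], [0.25, -0.968, -0.002], [0.0, 0.002, -1.0]]
force: [1.6, -0.3, 0.3]
width: 0.0936
gripper_force: 0.0
```

```bash
python3 - <<'E'
from h import *
o=obs()
go(o,[.45,-.25,.38]); go(o,[.5,0,.38]);
E
```

```text
t 0.725 q [ 1.14  0.19 -0.06  1.52  0.01  1.43 -0.24] p [ 0.2322 -0.5105  0.3824] F [ 1.6 -0.3  0.3] w 0.0936 g 0.0
row [0. 0. 0.] [ 0.345  -0.2474  0.0027]
row [0. 0. 0.] [ 0.4835 -0.5344  0.0023]
```

Emit:
{"name": "move_arm", "arguments": {
  "commands": [0,0,0,0.07,-0.05,0,1,0,0,0,0.14,-0.1,0,1,0,0,-0.1,0.21,-0.15,0,1,0,0,-0.2,0.27,-0.2,0,1,0,0,-0.3,0.33,-0.26,0,1]
}}

```text
time: 1.35
tcp_pos: [0.4232, -0.2623, 0.3812]
tcp_rot: [[0.759, 0.651, -0.0], [0.651, -0.759, 0.0], [-0.0, -0.0, -1.0]]
force: [0.8, 0.2, -0.1]
width: 0.0939
gripper_force: 0.0
```

```bash
python3 - <<'E'
from h import *
o=obs()
go(o,[.5,-.0,.38])
E
```

```text
t 1.35 q [ 0.81  0.08 -0.34  1.65  0.03  1.41 -0.39] p [ 0.4232 -0.2623  0.3812] F [ 0.8  0.2 -0.1] w 0.0939 g 0.0
row [0. 0. 0.] [ 0.2863 -0.1864  0.0016]
```

Emit:
{"name": "move_arm", "arguments": {
  "commands": [0,0.05,-0.05,0.05,-0.04,0,1,0,0.1,-0.1,0.11,-0.08,0,1,0,0.2,-0.15,0.17,-0.12,0,1,0,0.25,-0.2,0.22,-0.15,0,1,0,0.3,-0.2,0.28,-0.18,0,1]
}}

```text
time: 1.98
tcp_pos: [0.5001, -0.0084, 0.3814]
tcp_rot: [[0.468, 0.836, 0.285], [0.772, -0.544, 0.329], [0.43, 0.066, -0.9]]
force: [0.4, 0.6, -0.7]
width: 0.0939
gripper_force: 0.0
```

```bash
cat > fit.py <<'E'
from h import *
from scipy.optimize import least_squares
import itertools
D=[json.loads(l) for l in open('log.jsonl')]
def fk(q,th,s):
    h,L1,L2,d,b1,b7,e4,e6=th
    Z=lambda a:Ro.from_euler('z',a);Y=lambda a:Ro.from_euler('y',a)
    R=Z(s[0]*q[0]+b1)*Y(q[1]);p=np.array([0,0,h])
    R=R*Z(s[1]*q[2]);p=p+R.apply([e4,0,L1]);R=R*Y(q[3]);p=p+R.apply([-e4,0,0]);R=R*Z(s[2]*q[4])
    p=p+R.apply([0,0,L2]);R=R*Y(q[5]);R=R*Z(s[3]*q[6]+b7);p=p+R.apply([0,0,d])+ (R*Z(-(s[3]*q[6]+b7))).apply([e6,0,0])
    return p,R
def res(th,s):
    r=[]
    for q,p,R in D:
        P,Q=fk(q,th,s);r+=list(P-p)+list((Q.inv()*Ro.from_matrix(R)).as_rotvec()*.5)
    return np.array(r)
def fit():
    best=None
    for s in itertools.product((-1,1),repeat=4):
        for b in (0,1.57,-1.57,3.1):
            f=least_squares(res,[.36,.45,.45,.35,0,b,0,0],args=(s,))
            if best is None or f.cost<best[0]:best=(f.cost,s,f.x)
    return best
if __name__=='__main__':
    obs();D=[json.loads(l) for l in open('log.jsonl')]
    b=fit();print(b[0],b[1],np.round(b[2],4),np.abs(res(b[2],b[1])).max());np.savez('kin.npz',s=b[1],th=b[2])
E
python3 fit.py
```

```text
t 1.975 q [ 0.71 -0.07 -0.47  1.86 -0.47  1.16 -0.17] p [ 0.5001 -0.0084  0.3814] F [ 0.4  0.6 -0.7] w 0.0939 g 0.0
8.309475847731945e-05 (-1, -1, -1, -1) [ 2.5640e-01  5.2770e-01  4.6980e-01  3.2040e-01 -5.0500e-02  1.5215e+00
 -6.9000e-03 -1.4000e-03] 0.01082420970339898
```

```bash
cat > ik.py <<'E'
from fit import *
k=np.load('kin.npz');S=tuple(k['s']);TH=k['th']
lo=np.array([-2.81,-.39,-1.27,.06,-1.19,.19,-2.82])+.08;hi=np.array([2.81,2.02,1.25,2.57,4.33,2,2.82])-.08
def ik(p,R,q0,reg=.02):
    q0=np.clip(q0,lo+.01,hi-.01)
    f=lambda q:np.r_[(lambda P,Q:np.r_[P-p,(Q.inv()*Ro.from_matrix(R)).as_rotvec()*.5])(*fk(q,TH,S)),reg*.05*(q-q0)]
    r=least_squares(f,q0,bounds=(lo,hi));e=np.abs(r.fun[:6]).max();return r.x,e
if __name__=='__main__':
    rng=np.random.default_rng(0);pin=np.array([.627,.048])
    g0=[json.loads(l) for l in open('log.jsonl')][-1][0]
    for sg in(1,-1):
        Rg=frame([sg*np.cos(.105),sg*np.sin(.105),0],[0,0,-1]);q,e=ik(np.array([.4517,.267,.011]),Rg,g0);print('grasp',sg,np.round(q,2),round(e,4))
        for az in np.arange(-180,180,30):
            a=np.array([np.cos(np.radians(az)),np.sin(np.radians(az)),0]);R=frame([0,0,-sg],a);best=None
            for t in range(10):
                s0=q+rng.normal(0,.3,7) if t<2 else rng.uniform(lo,hi)
                es=0;qq=s0;qs=[]
                for z in(.2,.105):
                    qq,e=ik(np.r_[pin,z]+.019*a,R,qq,.005);es=max(es,e);qs.append(qq)
                m=min(np.min(np.minimum(x-lo,hi-x)) for x in qs)
                if es<.004 and (best is None or m>best[0]): best=(m,qs)
            if best: print(sg,az,round(best[0],2),np.round(best[1][0],2),np.round(best[1][1],2))
E
python3 ik.py
```

```text
grasp 1 [-0.68  0.52  0.12  2.   -0.1   0.62 -1.96] 0.0
1 -120 0.0 [-0.87  1.35  1.02  1.12  0.33  1.92 -0.45] [-0.85  1.46  0.97  1.08  0.24  1.9  -0.54]
1 -90 0.36 [-0.95  1.06  0.63  1.51  0.82  1.56 -0.79] [-0.92  1.2   0.58  1.47  0.77  1.52 -0.88]
1 -60 0.58 [-0.93  0.84  0.4   1.9   1.37  1.34 -1.15] [-0.91  1.02  0.36  1.86  1.35  1.32 -1.28]
1 -30 0.24 [-1.07  0.82  0.62  2.25  2.03  1.1  -1.67] [-1.02  1.04  0.54  2.2   1.99  1.16 -1.83]
1 0 0.05 [-0.98  0.98  0.92  2.44  2.92  1.41 -2.33] [-0.91  1.22  0.75  2.38  2.74  1.55 -2.38]
1 30 0.16 [ 0.85  0.87 -0.74  2.33  3.98  1.09 -1.34] [ 0.79  1.1  -0.63  2.28  4.06  1.18 -1.19]
1 60 0.01 [ 1.16  1.19 -1.11  2.01 -1.1   0.67 -2.16] [ 1.13  1.36 -1.    1.97 -1.04  0.67 -2.04]
1 90 0.19 [ 0.75  1.01 -0.63  1.62 -0.92  1.43 -2.39] [ 0.72  1.16 -0.58  1.58 -0.87  1.4  -2.29]
1 120 0.05 [ 0.56  1.17 -0.66  1.23 -0.62  1.87 -2.57] [ 0.53  1.3  -0.62  1.19 -0.55  1.84 -2.48]
grasp -1 [-0.08  0.61 -0.65  2.    0.56  0.71  0.6 ] 0.0
-1 -120 0.0 [-0.87  1.35  1.01  1.12  0.33  1.92  2.69] [-0.85  1.46  0.97  1.08  0.24  1.9   2.6 ]
-1 -90 0.32 [-0.9   1.03  0.54  1.51  0.87  1.6   2.32] [-0.88  1.17  0.5   1.47  0.82  1.56  2.23]
-1 -60 0.35 [-0.65  0.8   0.03  1.9   1.51  1.57  1.96] [-0.65  0.98  0.03  1.86  1.51  1.57  1.83]
-1 -30 0.24 [-1.16  0.88  0.75  2.25  2.02  1.01  1.42] [-1.11  1.1   0.64  2.2   1.98  1.06  1.26]
-1 0 0.05 [-0.63  0.75  0.49  2.44  2.95  1.49  1.2 ] [-0.58  1.02  0.4   2.38  2.85  1.68  1.13]
-1 30 0.16 [ 0.7   0.78 -0.56  2.33  3.99  1.21  1.69] [ 0.65  1.03 -0.48  2.28  4.04  1.31  1.85]
-1 60 0.03 [ 1.19  1.24 -1.16  2.01 -1.03  0.62  0.93] [ 1.15  1.4  -1.05  1.97 -0.97  0.62  1.05]
-1 90 0.25 [ 0.92  1.17 -0.94  1.62 -0.67  1.26  0.58] [ 0.89  1.3  -0.87  1.58 -0.61  1.24  0.67]
-1 120 0.03 [ 0.74  1.4  -1.16  1.23 -0.26  1.73  0.27] [ 0.72  1.51 -1.11  1.19 -0.18  1.73  0.36]
```

```bash
cat > plan.py <<'E'
from ik import *
T=.436;yaw=.105;m=np.array([np.cos(yaw),np.sin(yaw),0]);pin=np.array([.627,.048])
Rg=frame(m,np.cos(T)*np.array([0,0,-1])+np.sin(T)*m)
grasp=np.r_[np.array([.4815,.2705])-.035*m[:2],.032]
def Rf(az):
    a=np.array([np.cos(np.radians(az)),np.sin(np.radians(az)),0]);return frame([0,0,-1],np.cos(T)*a+np.sin(T)*np.array([0,0,-1]))
# note: frame x must keep angle to handle: x_tool.m=cosT in both
if __name__=='__main__':
    g0=[json.loads(l) for l in open('log.jsonl')][-1][0];rng=np.random.default_rng(0)
    print('check',Rg.T@m,Rf(0).T@[0,0,-1])
    p=grasp+.0188*Rg[:,2];qg,e=ik(p,Rg,[-.68,.52,.12,2,-.1,.62,-1.96]);print('grasp tcp',p,np.round(qg,2),e)
    for az in range(-105,16,15):
        R=Rf(az);qq=qg;out=[]
        for z in(.22,.11):
            qq,e=ik(np.r_[pin,z]+.0188*R[:,2],R,qq,.005);out.append((np.round(qq,2).tolist(),round(np.min(np.minimum(qq-lo,hi-qq)),2),round(e,4)))
        print(az,*out)
    o=obs();go(o,p+[0,0,.15],Rg)
E
python3 plan.py
```

```text
check [ 9.06448179e-01 -1.38777878e-17  4.22317061e-01] [0.90644818 0.         0.42231706]
grasp tcp [0.45458859 0.26766387 0.01495877] [-0.88  0.41  0.19  2.2   0.6   0.27 -2.74] 0.027177229888178504
-105 ([-0.57, 0.83, 0.17, 1.36, 0.73, 1.74, -0.84], np.float64(0.18), np.float64(0.0)) ([-0.56, 0.96, 0.16, 1.37, 0.7, 1.64, -0.95], np.float64(0.28), np.float64(0.0))
-90 ([-0.67, 0.74, 0.22, 1.53, 0.84, 1.53, -0.8], np.float64(0.39), np.float64(0.0)) ([-0.66, 0.89, 0.21, 1.55, 0.82, 1.43, -0.92], np.float64(0.49), np.float64(0.0))
-75 ([-0.76, 0.65, 0.28, 1.72, 0.98, 1.32, -0.78], np.float64(0.6), np.float64(0.0)) ([-0.75, 0.82, 0.27, 1.73, 0.98, 1.21, -0.94], np.float64(0.71), np.float64(0.0))
-60 ([-0.84, 0.57, 0.35, 1.89, 1.16, 1.09, -0.81], np.float64(0.6), np.float64(0.0)) ([-0.83, 0.76, 0.34, 1.91, 1.2, 1.0, -1.01], np.float64(0.58), np.float64(0.0))
-45 ([-0.93, 0.5, 0.46, 2.06, 1.41, 0.87, -0.89], np.float64(0.43), np.float64(0.0)) ([-0.9, 0.72, 0.43, 2.08, 1.54, 0.81, -1.19], np.float64(0.41), np.float64(0.0))
-30 ([-0.99, 0.44, 0.59, 2.2, 1.83, 0.66, -1.11], np.float64(0.29), np.float64(0.0)) ([-0.88, 0.68, 0.47, 2.22, 2.04, 0.74, -1.49], np.float64(0.27), np.float64(0.0))
-15 ([-0.79, 0.35, 0.49, 2.31, 2.41, 0.62, -1.39], np.float64(0.18), np.float64(0.0)) ([-0.67, 0.62, 0.36, 2.33, 2.57, 0.84, -1.69], np.float64(0.16), np.float64(0.0))
0 ([-0.48, 0.3, 0.33, 2.36, 3.04, 0.63, -1.67], np.float64(0.13), np.float64(0.0)) ([-0.42, 0.6, 0.27, 2.39, 3.06, 0.94, -1.77], np.float64(0.1), np.float64(0.0))
15 ([1.31, 0.67, -1.19, 2.09, -1.11, 0.27, -2.74], np.float64(0.0), np.float64(0.1392)) ([1.21, 0.74, -1.06, 2.08, -1.11, 0.27, -2.74], np.float64(0.0), np.float64(0.1536))
t 1.975 q [ 0.71 -0.07 -0.47  1.86 -0.47  1.16 -0.17] p [ 0.5001 -0.0084  0.3814] F [ 0.4  0.6 -0.7] w 0.0939 g 0.0
row [-0.215 -0.026  0.553] [ 0.1232 -0.2534  0.3408]
```

```bash
python3 - <<'E'
from plan import *
rng=np.random.default_rng(1)
for T in(.1,.2,.3,.436):
    Rg=frame(m,np.cos(T)*np.array([0,0,-1])+np.sin(T)*m);S_=[]
    for t in range(25):
        qs=[];ok=True;qq=rng.uniform(lo,hi)
        for z in(0,.06):
            qq,e=ik(grasp+[0,0,z]+.0188*Rg[:,2],Rg,qq,.003);ok&=e<.003;qs.append(qq)
        if ok:S_.append((min(np.min(np.minimum(x-lo,hi-x)) for x in qs),qs[0]))
    S_.sort(key=lambda s:-s[0])
    for s in S_[:5]:print(T,round(s[0],2),np.round(s[1],2))
E
```

```text
0.1 0.32 [-1.17  0.59  0.7   2.07 -0.62  0.59 -1.52]
0.1 0.25 [-0.41  0.49 -0.26  2.08  0.34  0.52 -2.38]
0.1 0.25 [-0.95  0.52  0.41  2.08 -0.32  0.52 -1.78]
0.1 0.24 [-0.89  0.5   0.33  2.08 -0.24  0.51 -1.86]
0.1 0.23 [-0.64  0.48  0.03  2.08  0.06  0.5  -2.13]
0.2 0.15 [-1.15  0.54  0.63  2.14 -0.55  0.42 -1.6 ]
0.2 0.14 [-0.42  0.47 -0.26  2.14  0.54  0.42 -2.6 ]
0.2 0.14 [-1.1   0.52  0.57  2.14 -0.47  0.41 -1.67]
0.2 0.1 [-0.68  0.46  0.05  2.14  0.19  0.37 -2.28]
0.2 0.1 [-0.94  0.48  0.35  2.14 -0.19  0.37 -1.92]
0.3 0.09 [-1.34  0.59  0.82  2.2  -0.89  0.36 -1.32]
0.3 0.06 [-1.3   0.57  0.76  2.2  -0.81  0.33 -1.39]
0.3 0.03 [-1.42  0.65  0.94  2.2  -1.03  0.43 -1.2 ]
0.3 0.02 [-0.63  0.45 -0.05  2.2   0.62  0.29 -2.72]
0.3 0.0 [-1.44  0.67  0.96  2.2  -1.06  0.45 -1.17]
```

```bash
sed -i 's/^T=.436;yaw=.105/T=.2;yaw=.11/' plan.py; python3 - <<'E'
from plan import *
p=grasp+.0188*Rg[:,2];print(p);o=obs();go(o,p+[0,0,.15],Rg);go(o,p+[0,0,.2],Rg)
E
```

```text
[0.45042395 0.26706778 0.01357475]
t 1.975 q [ 0.71 -0.07 -0.47  1.86 -0.47  1.16 -0.17] p [ 0.5001 -0.0084  0.3814] F [ 0.4  0.6 -0.7] w 0.0939 g 0.0
row [-0.148 -0.173  0.573] [ 0.1195 -0.2574  0.3406]
row [-0.148 -0.173  0.573] [ 0.1464 -0.2533  0.2844]
```

Emit:
{"name": "move_arm", "arguments": {
  "commands": [-0.148,-0.173,0.573,0.1464,-0.2533,0.2844,0.3,-0.148,-0.173,0.573,0.1464,-0.2533,0.2844,0.3,-0.148,-0.173,0.573,0.1464,-0.2533,0.2844,0.3,-0.148,-0.173,0.573,0.1464,-0.2533,0.2844,0.3,-0.148,-0.173,0.573,0.1464,-0.2533,0.2844,0.3]
}}

```text
time: 2.6
tcp_pos: [0.4692, 0.1597, 0.2731]
tcp_rot: [[0.887, 0.396, 0.236], [0.382, -0.918, 0.107], [0.259, -0.005, -0.966]]
force: [0.7, -0.7, -1.1]
width: 0.0614
gripper_force: 0.0
```

```bash
python3 - <<'E'
from plan import *
p=grasp+.0188*Rg[:,2];o=obs();go(o,p+[0,0,.1],Rg);print(np.round(o['tcp_rot'],3).tolist())
E
```

```text
t 2.6 q [ 0.56 -0.02 -0.92  2.01 -0.04  0.88 -1.5 ] p [0.4692 0.1597 0.2731] F [ 0.7 -0.7 -1.1] w 0.0614 g 0.0
row [-0.049 -0.041  0.192] [-0.0213 -0.1315  0.2014]
[[0.887, 0.396, 0.236], [0.382, -0.918, 0.107], [0.259, -0.005, -0.966]]
```

Emit:
{"name": "move_arm", "arguments": {
  "commands": [-0.049,-0.041,0.192,-0.0213,-0.1315,0.2014,0.3,-0.049,-0.041,0.192,-0.0213,-0.1315,0.2014,0.3,-0.049,-0.041,0.192,-0.0213,-0.1315,0.2014,0.3,-0.049,-0.041,0.192,-0.0213,-0.1315,0.2014,0.3,-0.049,-0.041,0.192,-0.0213,-0.1315,0.2014,0.3]
}}

```text
time: 3.22
tcp_pos: [0.4488, 0.2676, 0.1115]
tcp_rot: [[0.974, 0.115, 0.194], [0.113, -0.993, 0.023], [0.195, -0.0, -0.981]]
force: [0.4, 0.4, 0.5]
width: 0.0611
gripper_force: 0.0
```

```bash
python3 fit.py; python3 - <<'E'
from plan import *
p=grasp+.0188*Rg[:,2];o=obs();go(o,p,Rg);print(np.round(o['tcp_rot'],3).tolist())
im=manip.get_image('top');np.savez('t2.npz',**im);c=im['pixels'][150:250,180:300,::-1];cv2.imwrite('pics/t2.png',cv2.resize(c,None,fx=5,fy=5))
E
```

```text
t 3.225 q [ 0.07  0.38 -0.85  2.07  0.61  0.74 -2.63] p [0.4488 0.2676 0.1115] F [0.4 0.4 0.5] w 0.0611 g 0.0
0.0002442880360208335 (-1, -1, -1, -1) [ 0.2511  0.5207  0.4719  0.3108 -0.0452  1.5276 -0.0018  0.0054] 0.009683590650470485
t 3.225 q [ 0.07  0.38 -0.85  2.07  0.61  0.74 -2.63] p [0.4488 0.2676 0.1115] F [0.4 0.4 0.5] w 0.0611 g 0.0
row [-0.001  0.002  0.003] [-0.022   0.001   0.1204]
[[0.974, 0.115, 0.194], [0.113, -0.993, 0.023], [0.195, -0.0, -0.981]]
```

View pics/t2.png

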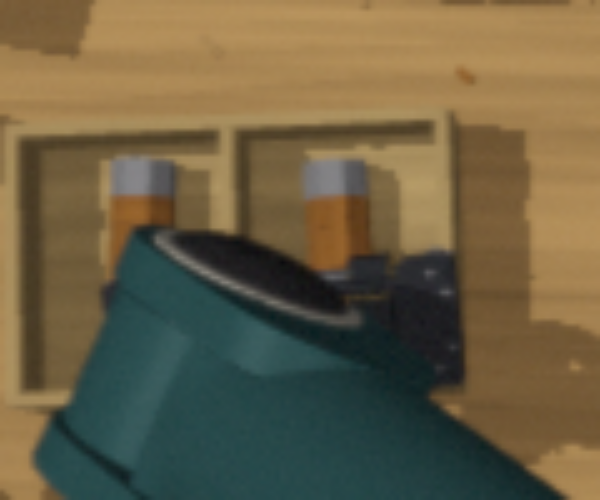

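The wrist hides part of the view, but the open fingers straddle the wooden part of the near handle, with the ferrule at crop (335,180).

Emit:
{"name": "move_arm", "arguments": {
  "commands": [0,0,0,-0.004,0,0.02,0.3,0,0,0,-0.007,0,0.04,0.3,0,0,0,-0.011,0,0.06,0.3,0,0,0,-0.013,0,0.07,0.3,0,0,0,-0.013,0,0.07,0.3]
}}

```text
time: 3.9
tcp_pos: [0.4516, 0.266, 0.0573]
tcp_rot: [[0.974, 0.113, 0.197], [0.111, -0.994, 0.022], [0.198, 0.0, -0.98]]
force: [-0.1, -0.6, 1.0]
width: 0.0612
gripper_force: 0.0
```

```bash
python3 - <<'E'
from plan import *
p=grasp+.0188*Rg[:,2];o=obs();go(o,p,Rg)
E
```

```text
t 3.9 q [-0.03  0.47 -0.75  2.11  0.75  0.64 -2.75] p [0.4516 0.266  0.0573] F [-0.1 -0.6  1. ] w 0.0612 g 0.0
row [-0.     0.     0.002] [-0.0121 -0.0015  0.0533]
```

```bash
sed -i 's/^T=.2;/T=.08;/' plan.py; python3 - <<'E'
from plan import *
p=grasp+.0188*Rg[:,2];print(p);o=obs();go(o,p+[0,0,.045],Rg);
R1=Rg;o2=dict(o);o2['tcp_pos']=p+[0,0,.045];o2['tcp_rot']=R1;go(o2,p,Rg)
E
```

```text
[0.44820485 0.26682269 0.01326013]
t 3.9 q [-0.03  0.47 -0.75  2.11  0.75  0.64 -2.75] p [0.4516 0.266  0.0573] F [-0.1 -0.6  1. ] w 0.0612 g 0.0
row [-0.    -0.08   0.002] [-0.0038 -0.0015 -0.002 ]
row [0. 0. 0.] [-0.0045  0.      0.0561]
```

Emit:
{"name": "move_arm", "arguments": {
  "commands": [0,-0.04,0,-0.002,0,-0.002,0.3,0,-0.08,0,-0.004,-0.001,-0.002,0.3,0,-0.08,0,-0.004,-0.001,-0.002,0.3,0,-0.08,0,-0.004,-0.001,-0.002,0.3,0,-0.08,0,-0.004,-0.001,-0.002,0.3]
}}

```text
time: 4.53
tcp_pos: [0.4478, 0.2666, 0.0583]
tcp_rot: [[0.99, 0.113, 0.08], [0.113, -0.994, 0.009], [0.081, 0.0, -0.997]]
force: [-0.2, -0.1, -0.1]
width: 0.0613
gripper_force: 0.0
```

```bash
python3 - <<'E'
from plan import *
p=grasp+.0188*Rg[:,2];o=obs();go(o,p,Rg)
E
```

```text
t 4.525 q [ 0.04  0.53 -0.8   2.03  0.62  0.76 -2.61] p [0.4478 0.2666 0.0583] F [-0.2 -0.1 -0.1] w 0.0613 g 0.0
row [-0.    -0.001  0.002] [-0.0041 -0.0002  0.0562]
```

Emit:
{"name": "move_arm", "arguments": {
  "commands": [0,0,0,-0.001,0,0.015,0.3,0,0,0,-0.002,0,0.03,0.3,0,0,0,-0.003,0,0.042,0.3,0,0,0,-0.004,0,0.05,0.3,0,0,0,-0.004,0,0.056,0.3]
}}

```text
time: 5.15
tcp_pos: [0.4483, 0.2668, 0.0128]
tcp_rot: [[0.99, 0.113, 0.079], [0.113, -0.994, 0.009], [0.079, -0.0, -0.997]]
force: [1.1, 0.4, -0.1]
width: 0.0614
gripper_force: 0.0
```

```bash
python3 - <<'E'
from plan import *
p=grasp+.0188*Rg[:,2];o=obs();go(o,p,Rg)
E
```

```text
t 5.15 q [-0.02  0.6  -0.73  2.04  0.71  0.69 -2.68] p [0.4483 0.2668 0.0128] F [ 1.1  0.4 -0.1] w 0.0614 g 0.0
row [-0.     0.     0.002] [-0.0001 -0.     -0.0006]
```

Emit:
{"name": "move_arm", "arguments": {
  "commands": [0,0,0,0,0,0,-1,0,0,0,0,0,0,-1,0,0,0,0,0,0,-1,0,0,0,0,0,0,-1,0,0,0,0,0,0,-1]
}}

```text
time: 5.78
tcp_pos: [0.4486, 0.2668, 0.0135]
tcp_rot: [[0.99, 0.113, 0.08], [0.112, -0.994, 0.009], [0.08, -0.0, -0.997]]
force: [-0.8, -1.7, 5.6]
width: 0.0357
gripper_force: 30.0
```

```bash
python3 - <<'E'
from plan import *
o=obs();print(o['width'])
q=o['joint_positions']
# waypoints lift then swing
E
```

```text
t 5.775 q [-0.02  0.6  -0.73  2.04  0.71  0.69 -2.68] p [0.4486 0.2668 0.0135] F [-0.8 -1.7  5.6] w 0.0357 g 30.0
0.03571583024806557
```

Emit:
{"name": "move_arm", "arguments": {
  "commands": [0,0,0,0.002,0,-0.025,-1,0,0,0,0.006,0,-0.075,-1,0,0,0,0.011,0,-0.135,-1,0,0,0,0.016,0,-0.195,-1,0,0,0,0.02,0,-0.25,-1]
}}

```text
time: 6.4
tcp_pos: [0.4483, 0.2665, 0.2154]
tcp_rot: [[0.99, 0.113, 0.079], [0.113, -0.994, 0.009], [0.08, -0.0, -0.997]]
force: [1.3, -0.9, -1.1]
width: 0.0359
gripper_force: 30.0
```

```bash
python3 - <<'E'
from plan import *
o=obs();q=o['joint_positions'];R0=Ro.from_matrix(o['tcp_rot']);g0=np.array(o['tcp_pos'])-.0188*R0.as_matrix()[:,2]
from scipy.spatial.transform import Slerp
im=manip.get_image('scene');cv2.imwrite('pics/s3.png',im['pixels'][:,:,::-1])
for az in(-90,-75,-60,-45):
    R1=Rf(az);sl=Slerp([0,1],Ro.concatenate([R0,Ro.from_matrix(R1)]));g1=np.array([.627,.048,.26]);qq=q;print(az,'ang',np.degrees((R0.inv()*Ro.from_matrix(R1)).magnitude()))
    for s in(.25,.5,.75,1):
        R=sl(s).as_matrix();qq,e=ik(g0+s*(g1-g0)+.0188*R[:,2],R,qq);print(s,np.round(qq,2),round(e,3))
go(o,np.array([.627,.048,.26])+.0188*Rf(-60)[:,2],Rf(-60))
E
```

```text
t 6.4 q [ 0.22  0.31 -0.99  1.89  0.35  1.04 -2.37] p [0.4483 0.2665 0.2154] F [ 1.3 -0.9 -1.1] w 0.0359 g 30.0
-90 ang 116.32213958976669
0.25 [ 0.07  0.55 -0.9   1.64  0.53  1.52 -2.12] 0.0
0.5 [-0.06  0.73 -0.8   1.47  0.75  1.91 -1.8 ] 0.0
0.75 [-0.43  0.75 -0.21  1.43  0.86  1.92 -1.24] 0.0
1 [-0.46  0.82 -0.13  1.52  1.21  1.92 -0.92] 0.0
-75 ang 125.02660033754235
0.25 [ 0.05  0.53 -0.89  1.66  0.58  1.51 -2.1 ] 0.0
0.5 [-0.09  0.7  -0.8   1.54  0.84  1.86 -1.76] 0.0
0.75 [-0.28  0.73 -0.5   1.56  1.09  1.92 -1.31] 0.0
1 [-0.31  0.76 -0.39  1.72  1.46  1.89 -0.98] 0.0
-60 ang 134.38265368059663
0.25 [ 0.03  0.52 -0.89  1.69  0.62  1.5  -2.09] 0.0
0.5 [-0.11  0.66 -0.79  1.62  0.92  1.8  -1.73] 0.0
0.75 [-0.18  0.72 -0.69  1.71  1.28  1.89 -1.35] 0.0
1 [-0.18  0.71 -0.55  1.91  1.68  1.82 -1.01] 0.0
-45 ang 144.22672556332643
0.25 [ 0.01  0.5  -0.89  1.72  0.67  1.47 -2.09] 0.0
0.5 [-0.13  0.61 -0.8   1.7   1.01  1.72 -1.72] 0.0
0.75 [-0.18  0.65 -0.69  1.85  1.4   1.77 -1.36] 0.0
1 [-0.15  0.62 -0.55  2.09  1.87  1.66 -1.06] 0.0
row [-0.92  -0.658 -1.08 ] [ 0.2041  0.3181 -0.0377]
```

View pics/s3.png

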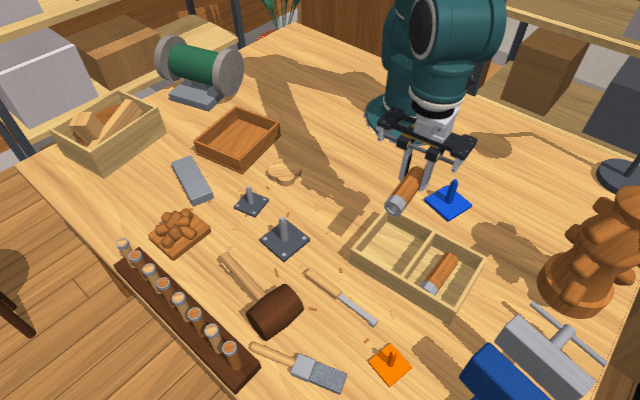

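The handle is gripped and lifted at (410,190), and the other handle is still in its far bay at (440,272).

```bash
cat > step.py <<'E'
from plan import *
from scipy.spatial.transform import Slerp
def step(o,g1,R1,s,f=-1,n=5):
    R0=Ro.from_matrix(o['tcp_rot']);g0=np.array(o['tcp_pos'])-.0188*R0.as_matrix()[:,2]
    sl=Slerp([0,1],Ro.concatenate([R0,Ro.from_matrix(R1)]));out=[]
    for k in range(1,6):
        t=s*min(k/n,1);R=sl(t);p=g0+t*(np.array(g1)-g0)+.0188*R.as_matrix()[:,2]
        r=(R0.inv()*R).as_rotvec()/1.5;d=R0.inv().apply(p-o['tcp_pos'])/.8
        out+=[*np.round(r,3).tolist(),*np.round(d,4).tolist(),f]
    print('rows',out)
E
python3 - <<'E'
from step import *
o=obs();step(o,[.627,.048,.26],Rf(-60),.3)
E
```

```text
t 6.45 q [ 0.22  0.3  -0.99  1.88  0.35  1.04 -2.37] p [0.4496 0.2683 0.2203] F [2.8 3.  7.2] w 0.0358 g 30.0
rows [-0.055, -0.04, -0.065, 0.0103, 0.0199, -0.0007, -1, -0.11, -0.079, -0.13, 0.0207, 0.0399, -0.0017, -1, -0.165, -0.119, -0.195, 0.0314, 0.06, -0.003, -1, -0.22, -0.159, -0.26, 0.0424, 0.0801, -0.0044, -1, -0.275, -0.198, -0.325, 0.0536, 0.1002, -0.006, -1]
```

Emit:
{"name": "move_arm", "arguments": {
  "commands": [-0.055,-0.04,-0.065,0.01,0.02,-0.001,-1,-0.11,-0.08,-0.13,0.02,0.04,-0.002,-1,-0.165,-0.12,-0.195,0.031,0.06,-0.003,-1,-0.22,-0.16,-0.26,0.042,0.08,-0.004,-1,-0.275,-0.2,-0.325,0.054,0.1,-0.006,-1]
}}

```text
time: 7.08
tcp_pos: [0.5004, 0.1915, 0.2218]
tcp_rot: [[0.818, 0.572, -0.058], [0.486, -0.742, -0.462], [-0.307, 0.35, -0.885]]
force: [-0.3, -0.1, -1.5]
width: 0.0357
gripper_force: 30.0
```

```bash
python3 - <<'E'
from step import *
o=obs();step(o,[.627,.048,.26],Rf(-60),.4)
E
```

```text
t 7.075 q [-0.01  0.59 -0.89  1.62  0.68  1.62 -2.02] p [0.5004 0.1915 0.2218] F [-0.3 -0.1 -1.5] w 0.0357 g 30.0
rows [-0.052, -0.037, -0.06, 0.001, 0.0211, 0.0043, -1, -0.103, -0.073, -0.12, 0.0022, 0.0423, 0.0083, -1, -0.155, -0.11, -0.18, 0.0036, 0.0635, 0.0122, -1, -0.206, -0.147, -0.24, 0.0052, 0.0848, 0.0159, -1, -0.258, -0.183, -0.3, 0.0071, 0.106, 0.0194, -1]
```

```bash
python3 - <<'E'
from step import *
o=obs();step(o,[.627,.048,.26],Rf(-45),.4)
E
```

```text
t 7.075 q [-0.01  0.59 -0.89  1.62  0.68  1.62 -2.02] p [0.5004 0.1915 0.2218] F [-0.3 -0.1 -1.5] w 0.0357 g 30.0
rows [-0.063, -0.03, -0.067, 0.0013, 0.0215, 0.0043, -1, -0.126, -0.06, -0.134, 0.0028, 0.043, 0.0083, -1, -0.189, -0.09, -0.201, 0.0046, 0.0646, 0.012, -1, -0.252, -0.12, -0.268, 0.0067, 0.0861, 0.0155, -1, -0.315, -0.149, -0.335, 0.009, 0.1076, 0.0188, -1]
```

Emit:
{"name": "move_arm", "arguments": {
  "commands": [-0.063,-0.03,-0.067,0.001,0.0215,0.004,-1,-0.126,-0.06,-0.134,0.003,0.043,0.008,-1,-0.19,-0.09,-0.2,0.005,0.065,0.012,-1,-0.252,-0.12,-0.268,0.007,0.086,0.0155,-1,-0.315,-0.15,-0.335,0.009,0.1075,0.019,-1]
}}

```text
time: 7.7
tcp_pos: [0.5543, 0.1243, 0.236]
tcp_rot: [[0.447, 0.881, 0.153], [0.572, -0.15, -0.807], [-0.688, 0.448, -0.571]]
force: [0.5, -0.2, -0.9]
width: 0.0356
gripper_force: 30.0
```

```bash
python3 - <<'E'
from step import *
o=obs();step(o,[.627,.048,.26],Rf(-45),.5)
E
```

```text
t 7.7 q [-0.16  0.7  -0.8   1.65  1.09  1.86 -1.6 ] p [0.5543 0.1243 0.236 ] F [ 0.5 -0.2 -0.9] w 0.0356 g 30.0
rows [-0.047, -0.022, -0.05, -0.0042, 0.0125, 0.0096, -1, -0.094, -0.045, -0.1, -0.0082, 0.025, 0.0191, -1, -0.142, -0.067, -0.15, -0.0121, 0.0375, 0.0285, -1, -0.189, -0.09, -0.201, -0.0159, 0.0501, 0.0377, -1, -0.236, -0.112, -0.251, -0.0195, 0.0626, 0.0468, -1]
```

Emit:
{"name": "move_arm", "arguments": {
  "commands": [-0.047,-0.022,-0.05,-0.004,0.0125,0.0095,-1,-0.094,-0.045,-0.1,-0.008,0.025,0.019,-1,-0.142,-0.067,-0.15,-0.012,0.0375,0.0285,-1,-0.19,-0.09,-0.2,-0.016,0.05,0.0375,-1,-0.236,-0.112,-0.25,-0.02,0.0625,0.047,-1]
}}

```text
time: 8.32
tcp_pos: [0.5966, 0.0772, 0.2478]
tcp_rot: [[0.156, 0.893, 0.423], [0.393, 0.336, -0.856], [-0.906, 0.3, -0.299]]
force: [1.0, 0.4, -0.8]
width: 0.0355
gripper_force: 30.0
```

```bash
python3 - <<'E'
from step import *
o=obs();step(o,[.627,.048,.26],Rf(-45),1)
E
```

```text
t 8.325 q [-0.19  0.71 -0.72  1.83  1.43  1.86 -1.29] p [0.5966 0.0772 0.2478] F [ 1.   0.4 -0.8] w 0.0355 g 30.0
rows [-0.047, -0.022, -0.05, -0.0052, 0.0069, 0.0132, -1, -0.095, -0.045, -0.101, -0.0102, 0.0139, 0.0262, -1, -0.142, -0.067, -0.151, -0.0151, 0.0209, 0.0391, -1, -0.189, -0.09, -0.202, -0.0199, 0.0279, 0.0519, -1, -0.236, -0.112, -0.252, -0.0245, 0.0349, 0.0645, -1]
```

Emit:
{"name": "move_arm", "arguments": {
  "commands": [-0.047,-0.022,-0.05,-0.005,0.007,0.013,-1,-0.095,-0.045,-0.1,-0.01,0.014,0.026,-1,-0.142,-0.067,-0.15,-0.015,0.021,0.039,-1,-0.19,-0.09,-0.2,-0.02,0.028,0.052,-1,-0.236,-0.112,-0.252,-0.0245,0.035,0.0645,-1]
}}

```text
time: 8.95
tcp_pos: [0.6401, 0.0346, 0.2584]
tcp_rot: [[-0.057, 0.707, 0.704], [0.057, 0.707, -0.705], [-0.997, -0.0, -0.081]]
force: [0.9, -0.8, -1.0]
width: 0.0358
gripper_force: 30.0
```

```bash
python3 - <<'E'
from step import *
o=obs();R=np.array(o['tcp_rot']);print(np.round(R,3).tolist(),'grasp',np.round(o['tcp_pos']-.0188*R[:,2],4))
for n in('scene','top'):
    im=manip.get_image(n);np.savez(n+'5.npz',**im)
    P=cloud(im);k=im['camera_matrix'];c=k@(im['R']@np.array([.627,.048,.2])+im['t']);u,v=(c[:2]/c[2]).astype(int);print(n,u,v)
    globals()[n]=cv2.resize(im['pixels'][v-50:v+50,u-50:u+50,::-1],(400,400),interpolation=cv2.INTER_CUBIC)
    # handle points above the pin: slices by z
    for z0 in np.arange(.1,.31,.02):
        s=sel(P,(.59,.67),(.0,.1),(z0,z0+.02))
        if len(s)>5: print(' ',round(z0+.01,2),len(s),np.round(np.r_[s.min(0)[:2],s.max(0)[:2]]*1e3,1))
cv2.imwrite('pics/p5.png',np.hstack([scene,top]))
E
```

```text
t 8.95 q [-0.15  0.68 -0.6   2.08  1.83  1.75 -1.04] p [0.6401 0.0346 0.2584] F [ 0.9 -0.8 -1. ] w 0.0358 g 30.0
[[-0.057, 0.707, 0.704], [0.057, 0.707, -0.705], [-0.997, -0.0, -0.081]] grasp [0.6269 0.0479 0.2599]
scene 278 186
  0.17 80 [615.7  35.1 650.   61.6]
  0.19 104 [624.7  33.8 650.7  61.6]
  0.21 117 [615.1  33.7 650.7  61.1]
  0.23 92 [624.9  33.1 651.3  62.1]
  0.25 138 [590.6  34.6 655.8  99.3]
  0.27 421 [590.5  32.7 656.4  99.9]
  0.29 217 [613.3  24.5 650.8  61.5]
top 324 143
  0.19 6 [616.9  51.1 623.4  56.6]
  0.23 11 [614.5  43.4 622.6  56.4]
  0.25 34 [598.7  18.2 652.9  93.7]
  0.27 252 [591.1  18.5 657.7  98.6]
  0.29 177 [614.1  24.1 650.3  59.1]
```

View pics/p5.png

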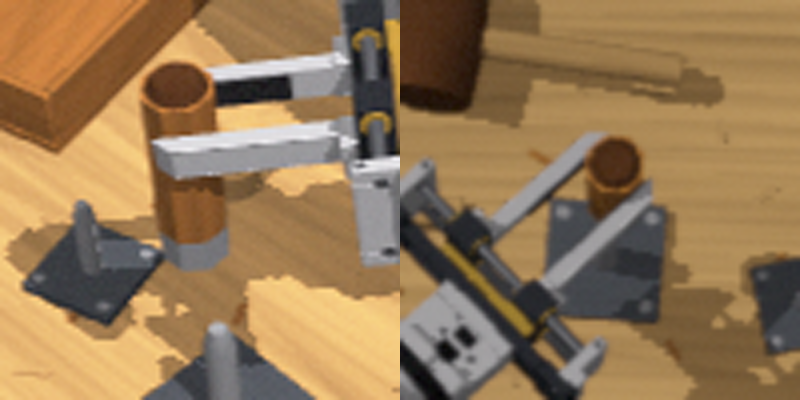

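The handle stands upright above the gauge, ferrule down, in both views. Next I compare its axis with the pin's by circle fits.

```bash
cat > axis.py <<'E'
from step import *
def circ(s,r):
    f=least_squares(lambda c:np.hypot(s[:,0]-c[0],s[:,1]-c[1])-r,s[:,:2].mean(0)-[.005,.005],loss='soft_l1',f_scale=.001);return np.round(f.x*1e3,1)
def pinfit(P,zr=(.025,.075)):return circ(sel(P,(.6,.65),(.02,.08),zr),.010)
if __name__=='__main__':
    im0=dict(np.load('scene.npz'));im=dict(np.load('scene5.npz'));P0=cloud(im0);P=cloud(im)
    print('pin',pinfit(P0),pinfit(P0,(.03,.05)),pinfit(P0,(.05,.075)),'pin now',pinfit(P))
    for z in(.165,.18,.195,.21,.225): s=sel(P,(.6,.67),(.01,.08),(z,z+.015));print(z,len(s),circ(s,.0187))
    # mouth: lowest points of handle
    s=sel(P,(.6,.67),(.01,.08),(.1,.2));print('zmin',np.round(np.sort(s[:,2])[:8]*1e3,1))
E
python3 axis.py
```

```text
pin [624.9  45.6] [624.9  45.6] [624.9  45.7] pin now [624.9  45.5]
0.165 76 [631.1  41.4]
0.18 81 [631.   41.7]
0.195 84 [630.9  42. ]
0.21 80 [631.3  41.7]
0.225 68 [631.5  42.2]
zmin [163.5 164.2 164.3 164.4 165.4 165.6 165.7 166.5]
```

```bash
cat > wd.py <<'E'
from step import *
import sys
def wd(o,d):
    print('row',np.round(np.array(o['tcp_rot']).T@np.array(d)/.8,4))
if __name__=='__main__':
    o=obs();R=np.array(o['tcp_rot']);print('tilt x',np.round(R[:,0],4),'grasp',np.round(o['tcp_pos']-.0188*R[:,2],4))
    for a in sys.argv[1:]: wd(o,[float(x) for x in a.split(',')])
E
python3 wd.py -.006,.0038,0 -.006,.0038,-.062
```

```text
t 9.05 q [-0.15  0.68 -0.6   2.08  1.83  1.75 -1.04] p [0.6395 0.0331 0.2582] F [ 0.   0.8 -0.9] w 0.0357 g 30.0
tilt x [-0.0576  0.0563 -0.9968] grasp [0.6263 0.0464 0.2597]
row [ 0.0007 -0.002  -0.0086]
row [ 0.0779 -0.0019 -0.0024]
```

Emit:
{"name": "move_arm", "arguments": {
  "commands": [0,0,0,0.0003,-0.001,-0.0045,-1,0,0,0,0.0007,-0.002,-0.0086,-1,0,0,0,0.026,-0.002,-0.0065,-1,0,0,0,0.052,-0.002,-0.0044,-1,0,0,0,0.0779,-0.0019,-0.0024,-1]
}}

```text
time: 9.68
tcp_pos: [0.634, 0.0394, 0.1964]
tcp_rot: [[-0.054, 0.71, 0.702], [0.061, 0.704, -0.707], [-0.997, 0.004, -0.081]]
force: [0.1, -0.9, -1.3]
width: 0.0358
gripper_force: 30.0
```

```bash
python3 - <<'E'
from axis import *
im=manip.get_image('scene');P=cloud(im);o=obs();R=np.array(o['tcp_rot']);print('grasp',np.round(o['tcp_pos']-.0188*R[:,2],4))
print('pin',pinfit(P,(.02,.07)))
for z in(.11,.125,.14,.155): s=sel(P,(.6,.67),(.01,.08),(z,z+.015));print(z,len(s),circ(s,.0185))
cv2.imwrite('pics/s6.png',cv2.resize(im['pixels'][150:270,220:380,::-1],(640,480),interpolation=cv2.INTER_CUBIC))
E
```

```text
t 9.725 q [-0.19  0.81 -0.57  2.07  1.85  1.81 -1.15] p [0.6336 0.039  0.1939] F [-2.5 -1.2 -5.3] w 0.0357 g 30.0
grasp [0.6204 0.0523 0.1955]
pin [625.   45.7]
0.11 69 [625.1  47. ]
0.125 65 [625.1  47.2]
0.14 76 [625.3  47.2]
0.155 72 [625.3  47. ]
```

View pics/s6.png

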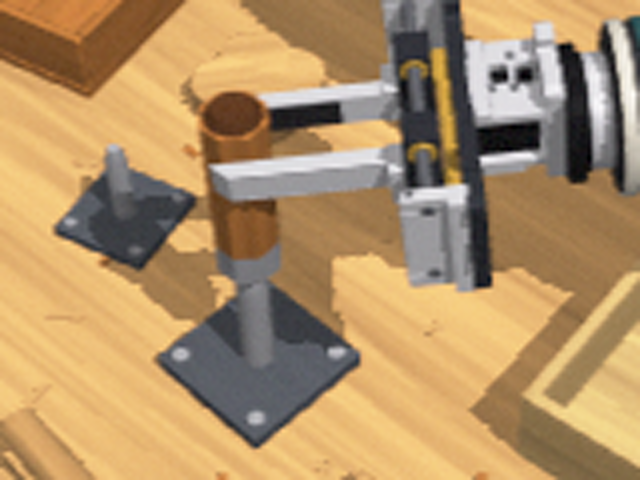

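The mouth is just above the pin tip, at crop (250,285), and about 1 mm off in y.

```bash
python3 wd.py 0,-.0012,0 0,-.0012,-.022
```

```text
t 9.725 q [-0.19  0.81 -0.57  2.07  1.85  1.81 -1.15] p [0.6336 0.039  0.1939] F [-2.5 -1.2 -5.3] w 0.0357 g 30.0
tilt x [-0.0571  0.0599 -0.9966] grasp [0.6204 0.0523 0.1955]
row [-0.0001 -0.0011  0.0011]
row [ 0.0273 -0.0011  0.0033]
```

Emit:
{"name": "move_arm", "arguments": {
  "commands": [0,0,0,0,-0.001,0.001,-1,0,0,0,0.007,-0.001,0.0015,-1,0,0,0,0.014,-0.001,0.002,-1,0,0,0,0.021,-0.001,0.0027,-1,0,0,0,0.027,-0.001,0.0033,-1]
}}

```text
time: 10.35
tcp_pos: [0.6342, 0.0375, 0.1749]
tcp_rot: [[-0.055, 0.71, 0.702], [0.059, 0.704, -0.707], [-0.997, 0.003, -0.081]]
force: [0.3, 0.1, -0.1]
width: 0.0356
gripper_force: 30.0
```

```bash
python3 wd.py 0,0,-.02;python3 - <<'E'
from axis import *
im=manip.get_image('scene');P=cloud(im);o=obs()
print('pin',pinfit(P,(.02,.06)))
for z in(.1,.115,.13): s=sel(P,(.6,.67),(.01,.08),(z,z+.015));print(z,len(s),circ(s,.0185))
s=sel(P,(.632,.67),(.01,.08),(.05,.15));s=s[np.hypot(s[:,0]-.625,s[:,1]-.046)>.014];print('zmin',np.round(np.sort(s[:,2])[:6]*1e3,1))
E
```

```text
t 10.35 q [-0.2   0.85 -0.56  2.07  1.86  1.82 -1.19] p [0.6342 0.0375 0.1749] F [ 0.3  0.1 -0.1] w 0.0356 g 30.0
tilt x [-0.0552  0.0593 -0.9967] grasp [0.6209 0.0508 0.1764]
row [ 0.0249 -0.0001  0.002 ]
t 10.4 q [-0.2   0.85 -0.56  2.07  1.86  1.82 -1.19] p [0.6341 0.0374 0.1744] F [-0.8  0.7 -0.9] w 0.0358 g 30.0
pin [625.1  45.6]
0.1 59 [625.6  44.5]
0.115 70 [625.2  45.1]
0.13 70 [625.4  44.9]
zmin [78.2 80.8 81.8 82.5 82.9 83.5]
```

Emit:
{"name": "move_arm", "arguments": {
  "commands": [0,0,0,0.004,0.0004,0,-1,0,0,0,0.008,0.0004,0.0003,-1,0,0,0,0.012,0.0004,0.0007,-1,0,0,0,0.016,0.0004,0.001,-1,0,0,0,0.0195,0.0004,0.0013,-1]
}}

```text
time: 11.02
tcp_pos: [0.6343, 0.0379, 0.1594]
tcp_rot: [[-0.055, 0.71, 0.702], [0.059, 0.704, -0.707], [-0.997, 0.003, -0.081]]
force: [-0.3, 0.3, -0.9]
width: 0.0357
gripper_force: 30.0
```

```bash
python3 wd.py 0,0,-.02
```

```text
t 11.025 q [-0.2   0.89 -0.55  2.06  1.87  1.82 -1.21] p [0.6343 0.0379 0.1594] F [-0.3  0.3 -0.9] w 0.0357 g 30.0
tilt x [-0.0552  0.0593 -0.9967] grasp [0.621  0.0512 0.1609]
row [ 0.0249 -0.0001  0.002 ]
```

Emit:
{"name": "move_arm", "arguments": {
  "commands": [0,0,0,0.003,0,0.0002,-1,0,0,0,0.006,0,0.0005,-1,0,0,0,0.009,0,0.0007,-1,0,0,0,0.011,0,0.0009,-1,0,0,0,0.0115,0,0.0009,-1]
}}

```text
time: 11.65
tcp_pos: [0.6342, 0.0379, 0.1503]
tcp_rot: [[-0.055, 0.71, 0.702], [0.059, 0.705, -0.707], [-0.997, 0.002, -0.081]]
force: [0.1, 0.1, -1.2]
width: 0.0358
gripper_force: 30.0
```

```bash
python3 wd.py 0,0,-.02
```

```text
t 11.65 q [-0.21  0.91 -0.54  2.06  1.88  1.83 -1.22] p [0.6342 0.0379 0.1503] F [ 0.1  0.1 -1.2] w 0.0358 g 30.0
tilt x [-0.0553  0.0593 -0.9967] grasp [0.621  0.0512 0.1518]
row [ 0.0249 -0.0001  0.002 ]
```

Emit:
{"name": "move_arm", "arguments": {
  "commands": [0,0,0,0.0025,0,0.0002,-1,0,0,0,0.005,0,0.0004,-1,0,0,0,0.0075,0,0.0006,-1,0,0,0,0.01,0,0.0008,-1,0,0,0,0.01,0,0.0008,-1]
}}

```text
time: 12.28
tcp_pos: [0.6342, 0.038, 0.1422]
tcp_rot: [[-0.055, 0.71, 0.702], [0.059, 0.705, -0.707], [-0.997, 0.002, -0.081]]
force: [-0.6, 0.4, -0.7]
width: 0.036
gripper_force: 30.0
```

```bash
python3 wd.py 0,0,-.02
```

```text
t 12.275 q [-0.21  0.92 -0.54  2.05  1.88  1.83 -1.23] p [0.6342 0.038  0.1422] F [-0.6  0.4 -0.7] w 0.036 g 30.0
tilt x [-0.0554  0.0592 -0.9967] grasp [0.621  0.0513 0.1437]
row [ 0.0249 -0.0001  0.002 ]
```

Emit:
{"name": "move_arm", "arguments": {
  "commands": [0,0,0,0.0025,0,0.0002,-1,0,0,0,0.005,0,0.0004,-1,0,0,0,0.0075,0,0.0006,-1,0,0,0,0.01,0,0.0008,-1,0,0,0,0.01,0,0.0008,-1]
}}

```text
time: 12.9
tcp_pos: [0.6342, 0.038, 0.1341]
tcp_rot: [[-0.055, 0.71, 0.702], [0.059, 0.705, -0.707], [-0.997, 0.002, -0.081]]
force: [0.1, 0.5, -1.0]
width: 0.0355
gripper_force: 30.0
```

```bash
python3 wd.py 0,0,-.02; python3 - <<'E'
from axis import *
im=manip.get_image('scene');P=cloud(im);np.savez('s8.npz',**im)
print('pin',pinfit(P,(.016,.035)))
for z in(.06,.075,.09,.105): s=sel(P,(.6,.67),(.01,.08),(z,z+.015));print(z,len(s),circ(s,.0185))
s=sel(P,(.6,.67),(.01,.08),(.02,.15));s=s[np.hypot(s[:,0]-.625,s[:,1]-.046)>.015];print('zmin',np.round(np.sort(s[:,2])[:8]*1e3,1))
E
```

```text
t 12.9 q [-0.21  0.94 -0.53  2.05  1.89  1.84 -1.24] p [0.6342 0.038  0.1341] F [ 0.1  0.5 -1. ] w 0.0355 g 30.0
tilt x [-0.0555  0.0592 -0.9967] grasp [0.621  0.0513 0.1357]
row [ 0.0249 -0.0001  0.002 ]
pin [624.8  46. ]
0.06 57 [625.4  45.3]
0.075 63 [625.7  45.5]
0.09 60 [625.1  45.5]
0.105 31 [625.7  45.4]
zmin [39.6 40.3 41.  42.6 42.8 42.8 43.1 43.2]
```

Emit:
{"name": "move_arm", "arguments": {
  "commands": [0,0,0,0.005,0,0.0004,-1,0,0,0,0.01,0,0.0008,-1,0,0,0,0.015,0,0.0012,-1,0,0,0,0.02,0,0.0016,-1,0,0,0,0.025,0,0.002,-1]
}}

```text
time: 13.58
tcp_pos: [0.6343, 0.038, 0.114]
tcp_rot: [[-0.055, 0.71, 0.702], [0.059, 0.705, -0.707], [-0.997, 0.003, -0.081]]
force: [-0.4, -0.7, -1.1]
width: 0.0358
gripper_force: 30.0
```

```bash
python3 wd.py 0,0,-.01
```

```text
t 13.575 q [-0.22  0.98 -0.52  2.03  1.9   1.84 -1.27] p [0.6343 0.038  0.114 ] F [-0.4 -0.7 -1.1] w 0.0358 g 30.0
tilt x [-0.0553  0.0593 -0.9967] grasp [0.6211 0.0513 0.1155]
row [ 0.0125 -0.      0.001 ]
```

Emit:
{"name": "move_arm", "arguments": {
  "commands": [0,0,0,0.002,0,0.0002,-1,0,0,0,0.004,0,0.0003,-1,0,0,0,0.005,0,0.0004,-1,0,0,0,0.006,0,0.0005,-1,0,0,0,0.006,0,0.0005,-1]
}}

```text
time: 14.2
tcp_pos: [0.6343, 0.038, 0.1095]
tcp_rot: [[-0.055, 0.71, 0.702], [0.059, 0.705, -0.707], [-0.997, 0.003, -0.081]]
force: [-0.5, 0.7, -0.5]
width: 0.0355
gripper_force: 30.0
```

Emit:
{"name": "move_arm", "arguments": {
  "commands": [0,0,0,0.0005,0,0,-1,0,0,0,0.001,0,0.0001,-1,0,0,0,0.0015,0,0.0001,-1,0,0,0,0.002,0,0.0002,-1,0,0,0,0.002,0,0.0002,-1]
}}

```text
time: 14.82
tcp_pos: [0.6343, 0.038, 0.1078]
tcp_rot: [[-0.055, 0.71, 0.702], [0.059, 0.705, -0.707], [-0.997, 0.003, -0.081]]
force: [0.5, -0.8, -1.6]
width: 0.036
gripper_force: 30.0
```

Emit:
{"name": "move_arm", "arguments": {
  "commands": [0,0,0,0.0005,0,0,-1,0,0,0,0.001,0,0.0001,-1,0,0,0,0.0013,0,0.0001,-1,0,0,0,0.0013,0,0.0001,-1,0,0,0,0.0013,0,0.0001,-1]
}}

```text
time: 15.45
tcp_pos: [0.6343, 0.038, 0.1068]
tcp_rot: [[-0.055, 0.71, 0.702], [0.059, 0.705, -0.707], [-0.997, 0.003, -0.081]]
force: [-0.4, 0.6, -0.7]
width: 0.0357
gripper_force: 30.0
```

```bash
python3 - <<'E'
from axis import *
obs();im=manip.get_image('scene');P=cloud(im)
s=sel(P,(.6,.67),(.01,.08),(.008,.15));s=s[np.hypot(s[:,0]-.625,s[:,1]-.046)<.025];print(np.round(np.sort(s[:,2])[:6]*1e3,1))
s=sel(P,(.605,.645),(.025,.065),(.12,.2));print('top',np.round(np.sort(s[:,2])[-8:]*1e3,1))
E
```

```text
t 15.45 q [-0.22  1.   -0.51  2.03  1.9   1.85 -1.28] p [0.6343 0.038  0.1068] F [-0.4  0.6 -0.7] w 0.0357 g 30.0
[8.6 9.  9.  9.1 9.4 9.4]
top [140.6 140.7 140.7 141.3 141.3 141.4 141.5 142.5]
```

Emit:
{"name": "move_arm", "arguments": {
  "commands": [0,0,0,0.0005,0,0,-1,0,0,0,0.001,0,0.0001,-1,0,0,0,0.0015,0,0.0001,-1,0,0,0,0.0018,0,0.0001,-1,0,0,0,0.0018,0,0.0001,-1]
}}

```text
time: 16.12
tcp_pos: [0.6343, 0.038, 0.1053]
tcp_rot: [[-0.055, 0.71, 0.702], [0.059, 0.705, -0.707], [-0.997, 0.003, -0.081]]
force: [0.1, -0.8, -0.8]
width: 0.0357
gripper_force: 30.0
```

```bash
python3 wd.py
```

```text
t 16.125 q [-0.22  1.   -0.51  2.03  1.9   1.85 -1.28] p [0.6343 0.038  0.1053] F [ 0.1 -0.8 -0.8] w 0.0357 g 30.0
tilt x [-0.0552  0.0593 -0.9967] grasp [0.6211 0.0513 0.1069]
```

Emit:
{"name": "move_arm", "arguments": {
  "commands": [0,0,0,0.0005,0,0,-1,0,0,0,0.001,0,0.0001,-1,0,0,0,0.0015,0,0.0001,-1,0,0,0,0.0018,0,0.0001,-1,0,0,0,0.0018,0,0.0001,-1]
}}

```text
time: 16.75
tcp_pos: [0.6344, 0.038, 0.1045]
tcp_rot: [[-0.054, 0.71, 0.702], [0.059, 0.704, -0.707], [-0.997, 0.003, -0.08]]
force: [-1.3, -0.2, 4.7]
width: 0.0357
gripper_force: 30.0
```

Emit:
{"name": "move_arm", "arguments": {
  "commands": [0,0,0,0.0005,0,0,-1,0,0,0,0.001,0,0.0001,-1,0,0,0,0.0013,0,0.0001,-1,0,0,0,0.0013,0,0.0001,-1,0,0,0,0.0013,0,0.0001,-1]
}}

```text
time: 17.38
tcp_pos: [0.6345, 0.0379, 0.1045]
tcp_rot: [[-0.052, 0.71, 0.702], [0.058, 0.704, -0.708], [-0.997, 0.004, -0.078]]
force: [-3.8, -0.7, 13.1]
width: 0.036
gripper_force: 30.0
```

```bash
python3 wd.py; python3 - <<'E'
from axis import *
im=manip.get_image('scene');P=cloud(im)
s=sel(P,(.605,.645),(.025,.065),(.12,.2));print('top',np.round(np.sort(s[:,2])[-8:]*1e3,1))
for z in(.02,.04,.06,.08): s=sel(P,(.6,.67),(.01,.08),(z,z+.015));print(z,len(s),circ(s,.0185))
E
```

```text
t 17.375 q [-0.22  1.   -0.51  2.03  1.9   1.85 -1.29] p [0.6345 0.0379 0.1045] F [-3.8 -0.7 13.1] w 0.036 g 30.0
tilt x [-0.0521  0.0578 -0.997 ] grasp [0.6213 0.0512 0.1059]
top [138.1 138.5 138.6 138.8 138.8 139.  139.2 139.7]
0.02 55 [625.3  45.5]
0.04 56 [625.2  45.4]
0.06 59 [626.1  45.3]
0.08 12 [626.3  46.5]
```

Contact is firm at seat height (force 13 N, handle top at about 138 mm), so it is the deep bore and it is fully home. I ease the push, then release.

Emit:
{"name": "move_arm", "arguments": {
  "commands": [0,0,0,-0.0008,0,0,-1,0,0,0,-0.0015,0,0,-1,0,0,0,-0.0015,0,0,0.3,0,0,0,-0.0015,0,0,0.3,0,0,0,-0.0015,0,0,0.3]
}}

```text
time: 18.05
tcp_pos: [0.6343, 0.038, 0.1039]
tcp_rot: [[-0.056, 0.71, 0.702], [0.059, 0.705, -0.707], [-0.997, 0.002, -0.081]]
force: [0.7, -0.8, 1.1]
width: 0.0602
gripper_force: 0.0
```

```bash
python3 wd.py -.028,.028,0 -.09,.09,.02
```

```text
t 18.05 q [-0.22  1.   -0.51  2.03  1.9   1.85 -1.28] p [0.6343 0.038  0.1039] F [ 0.7 -0.8  1.1] w 0.0602 g 0.0
tilt x [-0.0555  0.0594 -0.9967] grasp [0.6211 0.0513 0.1054]
row [ 0.004  -0.0002 -0.0493]
row [-0.012  -0.0005 -0.1606]
```

Emit:
{"name": "move_arm", "arguments": {
  "commands": [0,0,0,0,0,-0.015,0.3,0,0,0,0,0,-0.04,0.3,0,0,0,0,0,-0.075,0.3,0,0,0,-0.005,0,-0.11,0.3,0,0,0,-0.03,0,-0.14,0.3]
}}

```text
time: 18.68
tcp_pos: [0.5552, 0.1176, 0.1365]
tcp_rot: [[-0.057, 0.708, 0.703], [0.059, 0.706, -0.706], [-0.997, 0.001, -0.082]]
force: [0.3, -0.7, 0.8]
width: 0.0609
gripper_force: 0.0
```

Emit:
{"name": "move_arm", "arguments": {
  "commands": [0,0,0,-0.03,0,0,0.3,0,0,0,-0.06,0,0,0.3,0,0,0,-0.1,0,0,0.3,0,0,0,-0.13,0,0,0.3,0,0,0,-0.15,0,0,0.3]
}}

```text
time: 19.3
tcp_pos: [0.563, 0.1096, 0.2577]
tcp_rot: [[-0.055, 0.709, 0.703], [0.06, 0.705, -0.706], [-0.997, 0.003, -0.081]]
force: [0.7, 0.3, -0.3]
width: 0.061
gripper_force: 0.0
```

```bash
python3 - <<'E'
from axis import *
obs();im=manip.get_image('scene');P=cloud(im);cv2.imwrite('pics/s9.png',im['pixels'][:,:,::-1])
s=sel(P,(.605,.645),(.025,.065),(.12,.2));print('top',np.round(np.sort(s[:,2])[-8:]*1e3,1))
for z in(.02,.045,.07,.095,.115): s=sel(P,(.6,.67),(.01,.08),(z,z+.015));print(z,len(s),circ(s,.0185))
E
```

```text
t 19.3 q [-0.31  0.69 -0.68  2.1   1.64  1.91 -1.12] p [0.563  0.1096 0.2577] F [ 0.7  0.3 -0.3] w 0.061 g 0.0
top [137.9 137.9 137.9 138.  138.3 138.6 138.7 139.2]
0.02 56 [625.   45.2]
0.045 59 [625.2  45.2]
0.07 59 [625.2  45.6]
0.095 64 [625.4  45.2]
0.115 81 [625.   45.7]
```

View pics/s9.png

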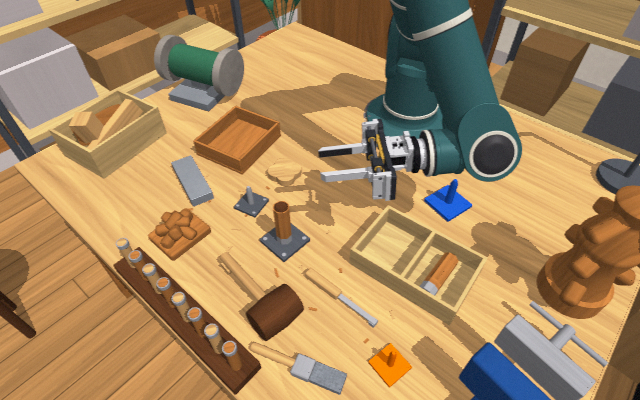

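The handle stands upright on the gauge at (284,222), fully home. The other handle is in its bay at (440,272), the bystanders have not moved, and the robot is clear.

```bash
python3 -c "
from rig import manip
print(manip.hand_in())"
```

```text
the job is handed in; nothing more can be done
None
```

The handle from the bay nearer the gauge slid fully home on the pin and is left standing there; the other handle and the bystanders were left in place, and the job is handed in.

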